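Ready the spray station and set its air lever

ROBOT

A 7-joint arm with a two-finger parallel gripper is mounted at the origin on the work surface. World frame = base frame: x ahead of the robot, y to its left, z up, the work surface at z = 0. Lengths are in m, angles in rad, forces in N, time in s.
With the tool pointing down it reaches from about 0.4 to 0.85 m from the base axis. Payload 10.4 kg.
Tool frame: the origin (TCP) lies between the finger pads; the fingertips stand 19 mm ahead of it and the grasp point (between the pads) is the TCP (manip.tips_ahead is the distance from the TCP to the fingertips, in m); z points along the fingers, y is the line along which they close (so a half turn about z gives the same grasp; the last joint's range is limited). The gripper opens to 85 mm and grips with 20 to 120 N. Pads are 22 mm wide; open, the fingers measure 114 mm over their backs; the gripper's body (76 mm by 85 mm) begins 54 mm behind the grasp point. The pads swing forward as they close: fully open they stand 13 mm farther back than shut.
Start: joints at [-1.332, 0.332, -0.065, 1.46, 0.022, 1.35, -0.088], TCP at [0.162, 0.604, 0.25] pointing down, gripper open.
Joint ranges: [-2.6, 2.6], [-0.5, 2.12], [-1.47, 1.34], [0.16, 2.42], [-1.27, 4.41], [0.06, 2.06], [-2.6, 2.6]. Speed limits (rad/s): [2.22, 2.22, 2.79, 2.79, 3.14, 3.14, 3.14].

INTERFACE

Orientations are given as a unit quaternion [x, y, z, w].
In Python, from workcell import manip, viewer gives the robot as it stands.
- The arm moves only by the tool arm_command, never from a script. Its argument "series" is text: rows parted by semicolons, each of 5 numbers parted by spaces: the closure, from 0 (fully open) to 1 (shut), then the shift along the tool's x, y, z normalised to -1 to 1, where 1 is 0.4 m, then the turn about the tool's z normalised to -1 to 1, where 1 is 180 degrees. In form: jaw tx ty tz spin; .... A call has exactly 10 rows; each row shifts and turns the commanded pose from where the row before left it, along the tool's axes as they then stand; what a row does not reach is not made up. A row lasts 1/8 s, in which the tool goes at most 62.5 mm and 10.7 degrees, less where a joint would pass 70% of its speed; a pose out of reach is approached as far as the arm can. A call with a number of a shift or a turn outside -1 to 1 is refused whole. A call with a gripper value outside its range is refused whole. The fingers move at their own pace and stop on an object; "newtons" is the grip in N (left out, the last holds). Time passes only in rows, so rows that do not move let the fingers close, or fill a call up. It gives the time, the measured TCP pose, the force, the opening and the grip force at its end, in the units of the state.
- manip.get_obs(): the state, without advancing time (a new reading comes with each control period).
- viewer.camera(name): name is "scene" or "top"; returns a dict with "pixels" (480x640x3 uint8, red, green, blue), "intrinsics" (3x3 intrinsics, pixels), "extrinsics" (4x4, takes a point from world to camera coordinates). Camera axes: x right, y up, looking along -z (the intrinsics and any distortion apply to the point x, -y, -z); pixel columns grow to the right and rows downward; lengths in m; the calibration is good to about 2 mm. A picture is of the moment at which its call begins. There is no depth.
- manip.hand_in(): hands the job in; it is judged then, once.
The state is a dict: "clock": time; "joint_pos": joint angles; "joint_velocities": joint speeds; "tau": joint torques, N m; "position": TCP position; "ee_rot": TCP orientation; "ft_force": force on the tool from outside, world axes, zero at the start; "torque": the same for the moment, N m; "grip_width": opening from 0.0 (shut) to 1.0 (fully open); "grasp_force": force on a finger pad.
Only numpy, scipy, OpenCV 4.12 (cv2) and the standard library are available. Lean on these libraries where they do the work, as an engineer would, in place of code of your own. Each camera call takes 0.05 s, during which the arm holds its last target. There are 200 camera calls.

TASK

Get the spray station ready for the next box. First swing the air lever fully shut, clockwise seen from above, against its stop and keep it shut while you stand the tall narrow-necked feed bottle upright in the round collar of its holder, and then set the gift box, lid and bow up, centred on the turntable (no dropping). Last, open the air lever until its nose points squarely at the setting tab clamped on the quadrant rim, and leave the other things on the bench where they are.

Things in the scene. Friction and masses are not known exactly. Their poses are not given: they have to be found in the camera images.
- air_station: Fixed air valve with a flat aluminium quadrant rim (radius 130 to 162 mm, 14 mm thick, graduated) around it. Origin on the bench, on the lever's vertical hinge axis. Its x axis points from the hinge to the valve body and clear filter bowl (bowl axis 115 mm from the hinge, 107 mm tall).
- air_lever (a joint): Angle (rad) of the steel lever about its vertical hinge: 0 = shut, against the stop post; grows counterclockwise seen from above as it opens, to 2.0 at the other stop. The lever then points along station yaw + 2.007 rad (115 deg) + this value. Stays where it is left; about 2.5 N at the grip moves it.
- lever_grip (a point): Centre of the top of the lever's upright black round grip (22 mm dia, 80 mm tall, top 120 mm above the bench), 108 mm from the hinge axis. The flat arm below it ends 40 mm above the bench.
- lever_nose (a point): Tip of the lever's pointed end, 134 mm from the hinge axis, 35 mm above the bench.
- tab_face (a point): Middle of the inner face of the setting tab, a dark steel block 16 mm wide and 44 mm tall clamped on the quadrant rim (138 to 166 mm from the hinge, a short screw sticking out beyond), 35 mm above the bench. Lever is set when its nose points at this, nearly touching. The tab is fixed.
- feed_bottle: Loose white bottle, 135 mm tall: body 52 mm dia up to 78 mm, shoulder narrowing to 94 mm, cap 30 mm dia from 99 to 135 mm. Origin at the centre of its underside, z up. About 0.2 kg.
- bottle_holder: Fixed holder: 95 mm square plate 6 mm thick with an upright round collar on it, bore 62 mm dia, outer 72 mm, collar top 46 mm above the bench. Origin at the centre of its underside; the bottle stands on the plate, 6 mm above the bench.
- gift_box: Loose red gift box, 86 mm square, lid 92 mm square with its top 70 mm above the underside, gold bow on the lid: 22 mm wide (along the box's y), 88 mm long (along its x), from 70 to 100 mm above the underside; grip it across its width. Origin at the centre of the underside, z up. About 0.35 kg.
- turntable: Fixed round wooden turntable plate, 140 mm dia, top 30 mm above the bench. Origin on the bench under its centre.
- jar_a: Squat round jar, 36 dia x 48 tall, bystander.
- jar_b: Squat round jar, 36 dia x 48 tall, bystander.
- mixing_pot: Open tapered pot, 90 dia x 85 tall, bystander.
- paint_tin: Round metal tin, 80 dia x 95 tall, bystander.
- flat_brush: Brush lying flat, 180 long, bystander.
- airbrush: Slim steel airbrush with a side cup, lying flat, 145 long, bystander.
There are look-alikes about, which are no part of the job. Of the things shaped like the feed_bottle, the white one is meant.

How it is judged:
On the way, in this order (a step that is already met when the one before it is completed fails the run):
1. the air lever is fully shut, against its stop (value of joint air_lever below 0.07 rad), for 0.2 s.
2. with the lever still shut, the feed bottle stands upright in the holder's collar, released (value of joint air_lever below 0.07 rad and horizontal distance between feed_bottle and bottle_holder below 0.01 m and z of feed_bottle in the frame of bottle_holder below 0.011 m and angle between feed_bottle's own z axis and vertical below 0.12 rad and contact force between feed_bottle and the fingers below 0.1 N), for 0.2 s.
3. with the lever still shut, the gift box stands centred on the turntable, released (all of step 2 and horizontal distance between gift_box and turntable below 0.022 m and z of gift_box in the frame of turntable between 0.025 and 0.035 m and angle between gift_box's own z axis and vertical below 0.06 rad and contact force between gift_box and the fingers below 0.1 N), for 0.2 s.
At the end, for the whole second after the job is handed in: Lever nose within 12.5 mm (about 5 deg) of the middle of the tab's inner face; bottle on the holder's plate inside the collar (10 mm of centre, tilt under 0.12 rad); box on the turntable within 22 mm of centre, tilt under 0.06 rad; both released, everything at rest (horizontal distance between lever_nose and tab_face below 0.0125 m and horizontal distance between feed_bottle and bottle_holder below 0.01 m and z of feed_bottle in the frame of bottle_holder below 0.011 m and angle between feed_bottle's own z axis and vertical below 0.12 rad and contact force between each of feed_bottle, gift_box and the fingers below 0.1 N and horizontal distance between gift_box and turntable below 0.022 m and z of gift_box in the frame of turntable between 0.025 and 0.035 m and angle between gift_box's own z axis and vertical below 0.06 rad and linear speed of each of feed_bottle, gift_box below 0.02 m/s and velocity of joint air_lever between -0.05 and 0.05 rad/s); the robot touches nothing.
It fails at once if the bottle or the box is dropped (faster than 0.5 m/s while not held) ((linear speed of feed_bottle above 0.5 m/s and contact force between feed_bottle and the fingers below 0.05 N) or (linear speed of gift_box above 0.5 m/s and contact force between gift_box and the fingers below 0.05 N)).
It fails at once if a bystander is moved by more than 30 mm (distance of any of jar_a, jar_b, mixing_pot, paint_tin, flat_brush, airbrush from where it was at the start of the episode above 0.03 m).
It also fails if it takes over 72 s, if anything falls off the work surface, if the arm or the gripper's body presses on something with over 40 N, if the wrist force passes 120 N, or if a joint passes its speed limit or range.

## Working session

There is one attempt and no reset: what is moved stays moved. The work goes in short steps, Python scripts to look and compute and a tool call to move; the robot and the scene stay as the last step left them, time stands still between calls to the robot, and variables do not carry over. Pictures are saved under pics/ and viewed, at most 10 in all, crops included, and the job is handed in when it is done.

Besides the shell and the picture viewer there is one more tool, called after "Emit:" as a command line: name --argument value ..., lists and objects as JSON in quotes. arm_command: Moves the arm, as the interface text tells. Scaled input: -1 to 1 covers 0.4 m each way for a shift and 180 degrees each way for a turn. Its arguments: {"type":"object","properties":{"series":{"type":"string"},"newtons":{"type":"number"}},"required":["series"]}

```bash
mkdir -p pics; ls
python3 - <<'E'
from workcell import manip, viewer
import cv2,numpy as np
print(manip.get_obs())
for n in("scene","top"):
    d=viewer.camera(n); cv2.imwrite(f"pics/{n}0.png",d["pixels"][:,:,::-1]); np.savez(f"{n}0.npz",**{k:d[k] for k in("pixels","intrinsics","extrinsics")})
    print(n,[k for k in d],d["intrinsics"],d["extrinsics"])
E
```

```text
pics
{'clock': 0.0, 'joint_pos': array([-1.33160231,  0.33286197, -0.06470806,  1.46096355,  0.02162732,
        1.34986117, -0.08850028]), 'joint_velocities': array([ 1.04993567e-03,  1.03658341e-03,  6.22028694e-04,  8.80616191e-05,
       -2.07119698e-04, -2.08378085e-03, -1.29137666e-03]), 'tau': array([ 7.14723737e-04, -6.25458884e+01,  4.96588403e-02, -3.91585779e+01,
        1.62846321e-02,  1.01605867e-02,  1.76017409e-06]), 'position': array([0.16167656, 0.60336902, 0.24951149]), 'ee_rot': array([ 1.30506248e-01,  9.91447241e-01, -6.97185697e-04, -4.71959384e-05]), 'ft_force': array([-0.04360651, -0.29740129, -0.12528314]), 'torque': array([ 0.0086399 , -0.00839819, -0.02569799]), 'grasp_force': 0.0, 'grip_width': 1.0005558249047926}
scene ['pixels', 'intrinsics', 'extrinsics'] [[465.87403779   0.         314.45245452]
 [  0.         465.87403779 251.48945294]
 [  0.           0.           1.        ]] [[ 0.86365511  0.50392646 -0.01256879 -0.49995913]
 [-0.26677627  0.47808657  0.83681757  0.10960043]
 [ 0.42770349 -0.71936872  0.54733753 -1.53078733]
 [ 0.          0.          0.          1.        ]]
top ['pixels', 'intrinsics', 'extrinsics'] [[604.28299088   0.         324.60496007]
 [  0.         604.28299088 241.48315319]
 [  0.           0.           1.        ]] [[ 0.01720905 -0.99981168  0.00896938 -0.0531753 ]
 [ 0.98663104  0.01843481  0.16192389 -0.61391804]
 [-0.16205875  0.00606291  0.98676249 -1.45229295]
 [ 0.          0.          0.          1.        ]]
```

View pics/scene0.png

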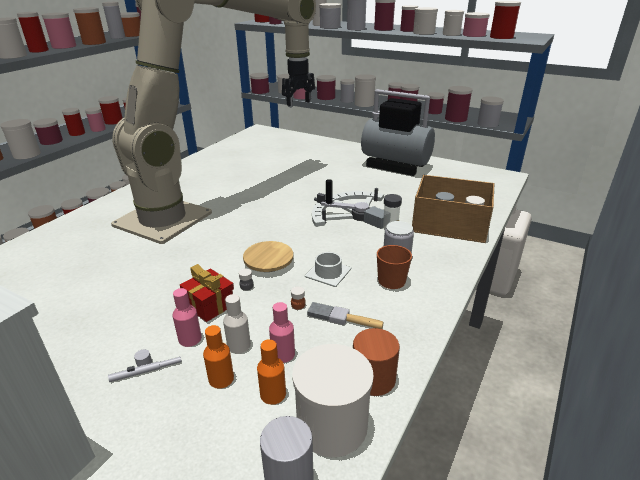

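View pics/top0.png

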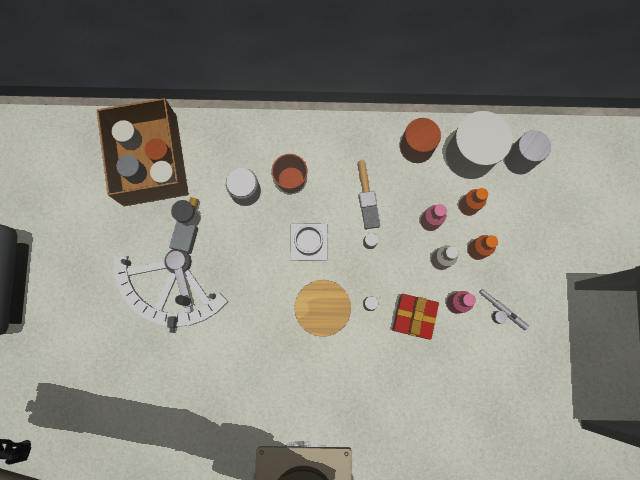

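The scene view shows the white bottle at (236,325), the box at (207,290), the holder at (328,268), the turntable at (268,257) and the lever station around (345,200). In the top view these are the white bottle (447,257), box (416,316), holder (309,241), turntable (323,308), hinge (177,261), grip (182,300) and tab (172,323). I'll enlarge the station and the object area to get exact pixels.

```bash
cat > h.py <<'E'
import numpy as np,cv2
from workcell import manip,viewer
C={n:np.load(f"{n}0.npz") for n in("scene","top")}
def ray(n,u,v):
    K,E=C[n]["intrinsics"],C[n]["extrinsics"];R=E[:3,:3];o=-R.T@E[:3,3]
    d=np.linalg.inv(K)@[u,v,1];return o,R.T@(d*[1,-1,-1])
def plane(n,u,v,z):
    o,d=ray(n,u,v);return (o+d*(z-o[2])/d[2]).round(4)
def proj(n,p):
    K,E=C[n]["intrinsics"],C[n]["extrinsics"];c=E[:3,:3]@p+E[:3,3];q=K@(c*[1,-1,-1]);return (q[:2]/q[2]).round(1)
E
python3 - <<'E'
import cv2
t=cv2.imread("pics/top0.png");s=cv2.imread("pics/scene0.png")
cv2.imwrite("pics/a.png",cv2.resize(t[185:345,100:260],None,fx=3.75,fy=3.75,interpolation=cv2.INTER_CUBIC))
cv2.imwrite("pics/b.png",cv2.resize(t[200:350,280:480],None,fx=4,fy=4,interpolation=cv2.INTER_CUBIC))
E
```

```text
(no output)
```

View pics/a.png

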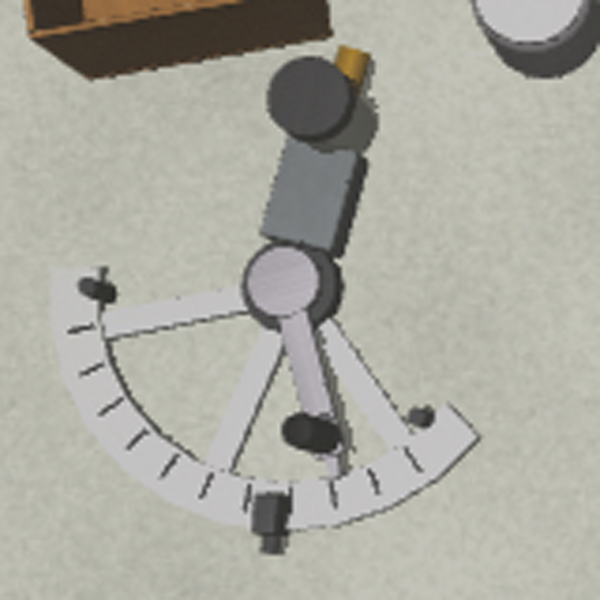

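View pics/b.png

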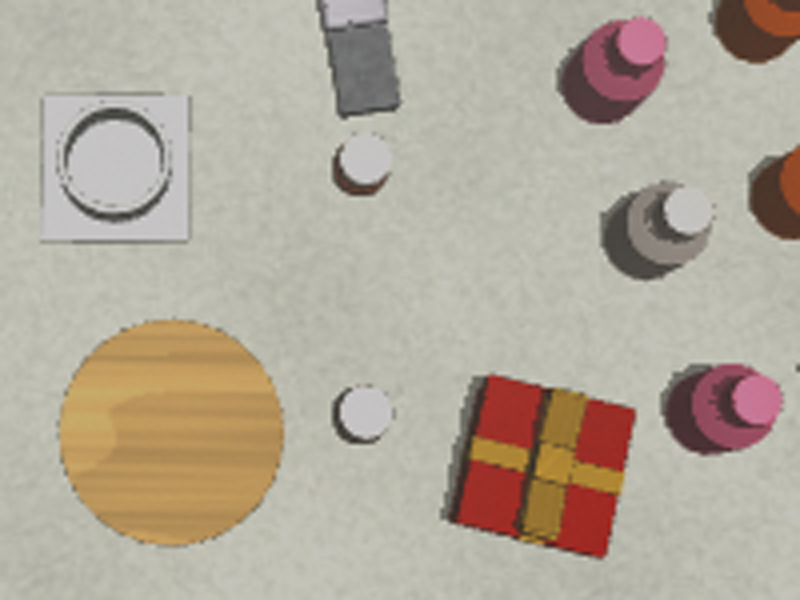

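Crop A shows, in crop pixels (scale 3.75, offset 100,185), the hinge cap at (283,282), grip top near (297,430), tab at (270,512), stop posts at (100,288) and (422,416), and rim outer edge through (480,437). Crop B (scale 4, offset 280,200) shows the collar centre at (115,163), turntable (171,433), white cap (689,210) and box lid corners (487,375), (635,408), (605,558), (450,522). The wide bow strip runs from top to bottom.

Run:
```python
from h import *
A=lambda u,v:(100+u/3.75,185+v/3.75)
B=lambda u,v:(280+u/4,200+v/4)
im=C["top"]["pixels"];hsv=cv2.cvtColor(im,cv2.COLOR_RGB2HSV)
print("cam",ray("top",0,0)[0])
def blob(m,x0,y0,x1,y1):
    z=np.zeros(m.shape,np.uint8);z[y0:y1,x0:x1]=m[y0:y1,x0:x1]*255
    c=max(cv2.findContours(z,0,cv2.CHAIN_APPROX_NONE)[0],key=cv2.contourArea);return c
H,S,V=cv2.split(hsv)
c=blob((S>90)&(H<30)&(H>8)&(V>120),290,275,355,340);(p,r)=cv2.minEnclosingCircle(c)
print("turntable",p,r,plane("top",*p,.03), r*1.42/604)
c=blob((S>120),390,290,442,342);q=cv2.minAreaRect(c);pts=cv2.boxPoints(q)
P=np.array([plane("top",*x,.07) for x in pts]);print("box",q,P[:,:2],P.mean(0),np.linalg.norm(P[1]-P[0]),np.linalg.norm(P[2]-P[1]),np.degrees(np.arctan2(*(P[2]-P[1])[1::-1])))
P=[plane("top",*B(*x),.006) for x in((41,94),(190,95),(189,242),(41,242))];print("plate",P,np.mean(P,0))
P=[plane("top",*B(*x),.046) for x in((57,163),(172,163),(115,103),(115,221))];print("collar",P,np.mean(P,0))
P=plane("top",*B(689,210),.135);print("cap",P,proj("scene",P),"body base",[plane("top",*B(*x),.078) for x in((628,215),(700,250),(655,185),(670,265))])
# station
pts=np.array([plane("top",*A(*x),.014)[:2] for x in((60,360),(90,440),(160,505),(215,525),(330,525),(400,505),(480,437))])
M=np.c_[2*pts,np.ones(len(pts))];s=np.linalg.lstsq(M,(pts**2).sum(1),rcond=None)[0];print("rim14",s[:2],np.sqrt(s[2]+s[0]**2+s[1]**2))
for z in(.04,.05,.06):print("hubtop",z,plane("top",*A(283,282),z))
print("grip",plane("top",*A(297,430),.12),"bowl",plane("top",*A(309,97),.107))
for z in(.036,.057):print("tab",z,[plane("top",*A(*x),z) for x in((252,492),(290,492),(270,492),(270,530))])
print("stops",plane("top",*A(90,287),.06),plane("top",*A(420,417),.03))
```

```text
cam [ 0.37126891 -0.0330427   1.53295315]
turntable (322.3333435058594, 307.6666564941406) 28.05756950378418 [ 0.452  -0.0395  0.03  ] 0.06596316009167803
box ((416.1347961425781, 315.91571044921875), (38.60087966918945, 38.60088348388672), 12.994616508483887) [[ 0.3986 -0.2097]
 [ 0.4891 -0.2309]
 [ 0.4698 -0.3218]
 [ 0.3796 -0.2998]] [ 0.434275 -0.26555   0.07    ] 0.09294993275952379 0.09292631489518992 -101.98709884310857
plate [array([0.6673, 0.0467, 0.006 ]), array([ 0.6684, -0.0491,  0.006 ]), array([ 0.5731, -0.05  ,  0.006 ]), array([0.5713, 0.0442, 0.006 ])] [ 0.620025 -0.00205   0.006   ]
collar [array([0.6159, 0.0335, 0.046 ]), array([ 0.6173, -0.0381,  0.046 ]), array([ 0.6546, -0.0018,  0.046 ]), array([ 0.5801, -0.0034,  0.046 ])] [ 0.616975 -0.00245   0.046   ]
cap [ 0.5803 -0.341   0.135 ] [231.1 297.6] body base [array([ 0.5851, -0.3163,  0.078 ]), array([ 0.5644, -0.3598,  0.078 ]), array([ 0.6039, -0.333 ,  0.078 ]), array([ 0.5549, -0.3414,  0.078 ])]
rim14 [0.55720446 0.32850683] 0.16029483779622075
hubtop 0.04 [0.5624 0.3276 0.04  ]
hubtop 0.05 [0.5611 0.3252 0.05  ]
hubtop 0.06 [0.5598 0.3228 0.06  ]
grip [0.4598 0.2943 0.12  ] bowl [0.6737 0.3016 0.107 ]
tab 0.036 [array([0.4241, 0.3409, 0.036 ]), array([0.4245, 0.3161, 0.036 ]), array([0.4243, 0.3292, 0.036 ]), array([0.3996, 0.3277, 0.036 ])]
tab 0.057 [array([0.4233, 0.3357, 0.057 ]), array([0.4237, 0.3112, 0.057 ]), array([0.4235, 0.3241, 0.057 ]), array([0.3992, 0.3227, 0.057 ])]
stops [0.5542 0.4484 0.06  ] [0.4754 0.2345 0.03  ]
```

Sizes and distances agree with the specification: rim radius 160 mm, grip to hinge 106 mm, bowl 117 mm, lid 93 mm. Next is a row planner, then the first move.

```bash
cat >> h.py <<'E'
def state():
    o=manip.get_obs();x,y,z,w=o["ee_rot"]
    ty=np.array([2*(x*y-z*w),1-2*(x*x+z*z)]);return np.array([*o["position"],np.degrees(np.arctan2(ty[1],ty[0]))]),o
def plan(segs,start=None):
    """segs: (x,y,z,yaw_of_tool_y_deg,rows,jaw); prints rows in tool axes"""
    p=np.array(start if start is not None else state()[0],float);out=[]
    for *t,n,j in segs:
        s=p.copy();t=np.array(t,float);t[3]=s[3]+(t[3]-s[3]+180)%360-180
        for k in range(1,n+1):
            g=s+(t-s)*k/n;a=np.radians(p[3]);Y=np.array([np.cos(a),np.sin(a),0]);Z=np.array([0,0,-1.]);R=np.c_[np.cross(Y,Z),Y,Z]
            r=np.round(R.T@(g[:3]-p[:3])/.4,3);sp=np.round((p[3]-g[3])/180,3)
            out.append(f"{j:g} {r[0]:g} {r[1]:g} {r[2]:g} {sp:g}");p[:3]+=R@r*.4;p[3]-=sp*180
    for i in range(0,len(out),10):print("; ".join(out[i:i+10]),len(out[i:i+10]))
    return p
E
python3 - <<'E'
from h import *
print(state()[0])
plan([(.459,.294,.2,109,9,0),(.459,.294,.2,109,1,0),(.459,.294,.1,109,4,0),(.459,.294,.1,109,6,1)])
E
```

```text
[ 0.1616907   0.60340227  0.24960234 74.9990929 ]
0 -0.102 -0.062 0.014 -0.021; 0 -0.098 -0.068 0.014 -0.021; 0 -0.093 -0.074 0.013 -0.021; 0 -0.088 -0.081 0.014 -0.021; 0 -0.082 -0.086 0.014 -0.021; 0 -0.077 -0.091 0.014 -0.021; 0 -0.07 -0.097 0.013 -0.021; 0 -0.064 -0.1 0.014 -0.021; 0 -0.057 -0.105 0.014 -0.021; 0 0 0 0 0 10
0 0 0 0.063 0; 0 0 0 0.062 0; 0 0 0 0.063 0; 0 0 0 0.062 0; 1 0 0 0 0; 1 0 0 0 0; 1 0 0 0 0; 1 0 0 0 0; 1 0 0 0 0; 1 0 0 0 0 10
```

Emit:
arm_command --series "0 -0.102 -0.062 0.014 -0.021; 0 -0.098 -0.068 0.014 -0.021; 0 -0.093 -0.074 0.013 -0.021; 0 -0.088 -0.081 0.014 -0.021; 0 -0.082 -0.086 0.014 -0.021; 0 -0.077 -0.091 0.014 -0.021; 0 -0.07 -0.097 0.013 -0.021; 0 -0.064 -0.1 0.014 -0.021; 0 -0.057 -0.105 0.014 -0.021; 0 0 0 0 0" --newtons 25

```text
clock: 1.35
position: [0.4614, 0.2903, 0.2]
ee_rot: [-0.162, 0.987, -0.001, -0.0]
ft_force: [-0.2, 0.6, -0.1]
grip_width: 1.001
grasp_force: 0.0
```

Emit:
arm_command --series "0 0 0 0.063 0; 0 0 0 0.062 0; 0 0 0 0.063 0; 0 0 0 0.062 0; 1 0 0 0 0; 1 0 0 0 0; 1 0 0 0 0; 1 0 0 0 0; 1 0 0 0 0; 1 0 0 0 0" --newtons 25

```text
clock: 2.6
position: [0.4594, 0.2948, 0.1018]
ee_rot: [-0.165, 0.986, 0.001, 0.001]
ft_force: [-2.2, 0.0, 6.8]
grip_width: 0.252
grasp_force: 25.3
```

Run:
```python
from h import *
h=np.array([.559,.3275]);s=state()[0];d=s[:2]-h;r=np.hypot(*d);a0=np.degrees(np.arctan2(*d[::-1]))%360;print(s,r,a0)
f=lambda k:(a0+(101-a0)*k/16);R=lambda k:r+(.107-r)*min(k/4,1)
plan([(*(h+R(k)*np.array([np.cos(np.radians(f(k))),np.sin(np.radians(f(k)))])),.1,s[3]+(f(k)-a0),1,1) for k in range(1,17)]+[(*(h+.107*np.array([np.cos(np.radians(101)),np.sin(np.radians(101))])),.1,s[3]+101-a0,4,1)])
```

```text
[4.59446269e-01 2.94776333e-01 1.01773230e-01 1.09029055e+02] 0.10479400599810369 198.19587874774834
1 -0.001 0.028 0.004 0.034; 1 -0 0.028 0 0.033; 1 -0.001 0.028 0 0.034; 1 -0 0.028 0 0.034; 1 -0.002 0.029 0 0.034; 1 -0.002 0.028 0 0.033; 1 -0.002 0.028 0 0.034; 1 -0.002 0.028 0 0.034; 1 -0.002 0.029 0 0.034; 1 -0.002 0.028 0 0.033 10
1 -0.002 0.028 0 0.034; 1 -0.002 0.028 0 0.034; 1 -0.001 0.029 0 0.034; 1 -0.002 0.028 0 0.033; 1 -0.002 0.028 0 0.034; 1 -0.002 0.029 0 0.034; 1 -0 -0 0 -0; 1 -0 -0 0 -0; 1 -0 -0 0 -0; 1 -0 -0 0 -0 10
```

Emit:
arm_command --series "1 -0.001 0.028 0.004 0.034; 1 0 0.028 0 0.033; 1 -0.001 0.028 0 0.034; 1 0 0.028 0 0.034; 1 -0.002 0.029 0 0.034; 1 -0.002 0.028 0 0.033; 1 -0.002 0.028 0 0.034; 1 -0.002 0.028 0 0.034; 1 -0.002 0.029 0 0.034; 1 -0.002 0.028 0 0.033"

```text
clock: 3.85
position: [0.481, 0.401, 0.1017]
ee_rot: [0.357, 0.934, 0.002, 0.001]
ft_force: [-1.3, -0.8, 14.3]
grip_width: 0.251
grasp_force: 26.4
```

Emit:
arm_command --series "1 -0.002 0.028 0 0.034; 1 -0.002 0.028 0 0.034; 1 -0.001 0.029 0 0.034; 1 -0.002 0.028 0 0.033; 1 -0.002 0.028 0 0.034; 1 -0.002 0.029 0 0.034; 1 0 0 0 0; 1 0 0 0 0; 1 0 0 0 0; 1 0 0 0 0"

```text
clock: 5.1
position: [0.539, 0.4351, 0.1018]
ee_rot: [0.63, 0.777, 0.003, -0.001]
ft_force: [0.5, 6.4, 11.1]
grip_width: 0.25
grasp_force: 26.2
```

Emit:
arm_command --series "1 0 0.01 0 0; 1 0 0.01 0 0; 1 0 0.01 0 0; 1 0 0 0 0; 1 0 0 0 0; 1 0 0 0 0; 1 0 0 0 0; 1 0 0 0 0; 1 0 0 0 0; 1 0 0 0 0"

```text
clock: 6.35
position: [0.5399, 0.4357, 0.1011]
ee_rot: [0.629, 0.778, -0.007, -0.007]
ft_force: [-55.0, -20.2, 45.5]
grip_width: 0.248
grasp_force: 39.3
```

The lever stops at the post: 55 N with almost no motion. I'll release it and go to the bottle.

Run:
```python
from h import *
s=state()[0];print(s,state()[1]["joint_pos"])
p=plan([(*s[:3],s[3],4,0),(s[0],s[1],.25,s[3],6,0)],[*s])
p=plan([(.5803,-.341,.25,-35,18,.35),(.5803,-.341,.25,-35,2,.35)],[p[0],p[1],.25,p[3]])
```

```text
[ 0.539935    0.43569356  0.10110239 12.10368305] [-1.00892187  0.62459734  0.3939063   1.42078336 -0.2582245   1.16369532
 -0.36421505]
0 0 0 0 0; 0 0 0 0 -0; 0 0 0 0 -0; 0 0 0 0 -0; 0 0 0 -0.062 0; 0 0 0 -0.062 0; 0 0 0 -0.062 -0; 0 0 0 -0.062 -0; 0 0 0 -0.062 -0; 0 0 0 -0.062 -0 10
0.35 -0.107 -0.017 0 0.015; 0.35 -0.107 -0.012 0 0.014; 0.35 -0.108 -0.008 0 0.015; 0.35 -0.108 -0.002 0 0.014; 0.35 -0.108 0.003 0 0.015; 0.35 -0.108 0.007 0 0.014; 0.35 -0.107 0.012 0 0.015; 0.35 -0.106 0.018 0 0.014; 0.35 -0.106 0.022 0 0.015; 0.35 -0.105 0.027 0 0.014 10
0.35 -0.103 0.031 0 0.015; 0.35 -0.102 0.037 0 0.014; 0.35 -0.1 0.04 0 0.015; 0.35 -0.098 0.046 0 0.015; 0.35 -0.096 0.05 0 0.014; 0.35 -0.093 0.054 0 0.015; 0.35 -0.091 0.059 0 0.014; 0.35 -0.088 0.062 0 0.015; 0.35 0 0 0 -0; 0.35 0 0 0 -0 10
```

Emit:
arm_command --series "1 0 -0.014 0 0; 1 0 -0.013 0 0; 0 0 0 0 0; 0 0 0 0 0; 0 0 0 0 0; 0 0 0 -0.07 0; 0 0 0 -0.1 0; 0 0 0 -0.1 0; 0 0 0 -0.1 0; 0 0 0 0 0"

```text
clock: 7.6
position: [0.5411, 0.4327, 0.2508]
ee_rot: [0.631, 0.776, 0.003, 0.001]
ft_force: [0.2, 0.1, -0.2]
grip_width: 1.001
grasp_force: 0.0
```

Emit:
arm_command --series "0.35 -0.107 -0.017 0 0.015; 0.35 -0.107 -0.012 0 0.014; 0.35 -0.108 -0.008 0 0.015; 0.35 -0.108 -0.002 0 0.014; 0.35 -0.108 0.003 0 0.015; 0.35 -0.108 0.007 0 0.014; 0.35 -0.107 0.012 0 0.015; 0.35 -0.106 0.018 0 0.014; 0.35 -0.106 0.022 0 0.015; 0.35 -0.105 0.027 0 0.014"

```text
clock: 8.85
position: [0.5596, -0.0015, 0.2467]
ee_rot: [0.79, 0.613, -0.0, -0.0]
ft_force: [0.3, -0.3, -0.4]
grip_width: 0.651
grasp_force: 0.0
```

Emit:
arm_command --series "0.35 -0.103 0.031 0 0.015; 0.35 -0.102 0.037 0 0.014; 0.35 -0.1 0.04 0 0.015; 0.35 -0.098 0.046 0 0.015; 0.35 -0.096 0.05 0 0.014; 0.35 -0.093 0.054 0 0.015; 0.35 -0.091 0.059 0 0.014; 0.35 -0.088 0.062 0 0.015; 0.35 0 0 0 0; 0.35 0 0 0 0"

```text
clock: 10.1
position: [0.5758, -0.3445, 0.2465]
ee_rot: [0.888, 0.459, -0.0, -0.0]
ft_force: [-0.0, -0.1, -0.6]
grip_width: 0.649
grasp_force: 0.0
```

Run:
```python
from h import *
s,o=state();print(s,o["grip_width"])
t=np.ascontiguousarray(viewer.camera("top")["pixels"][:,:,::-1]);c=viewer.camera("scene")["pixels"][:,:,::-1]
np.save("t1.npy",t);np.save("s1.npy",c)
a=cv2.resize(t[225:345,100:220],None,fx=5,fy=5,interpolation=cv2.INTER_CUBIC)
cv2.imwrite("pics/c.png",a)
plan([(.5803,-.341,.12,-35,6,.35),(.5803,-.341,.12,-35,4,1)])
```

```text
[  0.57577045  -0.34447955   0.24646304 -35.35029626] 0.6485785769010209
0.35 0.002 0.001 0.053 -0; 0.35 0.001 0.001 0.053 -0; 0.35 0.002 0 0.053 -0.001; 0.35 0.002 0.001 0.052 0; 0.35 0.001 0.001 0.053 -0; 0.35 0.002 0.001 0.053 -0; 1 0 -0 0 -0; 1 0 -0 0 -0; 1 0 -0 0 -0; 1 0 -0 0 -0 10
```

View pics/c.png

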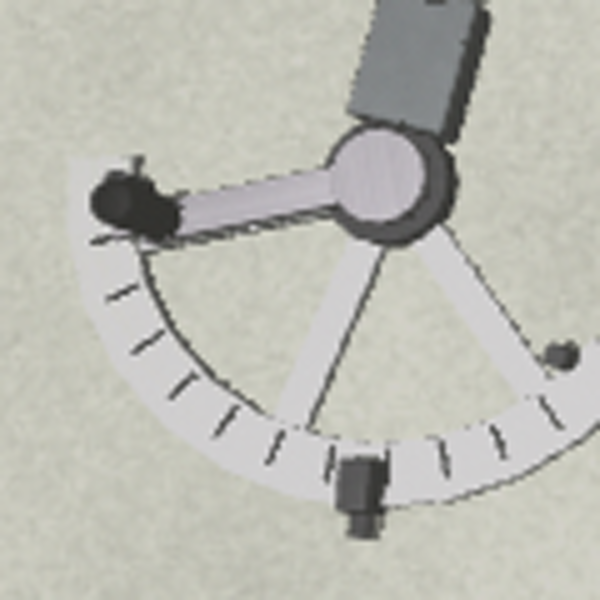

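The lever now rests against the left stop post (grip at crop (120,198)), and the tab sits at crop (360,480). Next I grasp the bottle cap.

Emit:
arm_command --series "0.35 0.002 0.001 0.053 0; 0.35 0.001 0.001 0.053 0; 0.35 0.002 0 0.053 -0.001; 0.35 0.002 0.001 0.052 0; 0.35 0.001 0.001 0.053 0; 0.35 0.002 0.001 0.053 0; 1 0 0 0 0; 1 0 0 0 0; 1 0 0 0 0; 1 0 0 0 0" --newtons 30

```text
clock: 11.45
position: [0.5802, -0.3425, 0.1207]
ee_rot: [0.888, 0.461, 0.0, 0.0]
ft_force: [-0.5, 0.3, -1.2]
grip_width: 0.339
grasp_force: 31.7
```

Run:
```python
from h import *
s,o=state();print(s,o["grip_width"]*85,o["ft_force"],o["grasp_force"])
x,y=s[:2]
p=plan([(x,y,.23,s[3],6,1),(x,y,.23,s[3],4,1)])
p=plan([(.618,-.0025,.23,-5,17,1),(.618,-.0025,.23,-5,3,1)],p)
```

```text
[  0.5801689   -0.34251038   0.12074153 -35.15886375] 28.78257533201682 [-0.46960295  0.26855803 -1.16678697] 31.668965220451355
1 0 0 -0.046 0; 1 0 0 -0.045 0; 1 0 0 -0.046 -0; 1 0 0 -0.045 -0; 1 0 0 -0.046 -0; 1 0 0 -0.045 -0; 1 0 0 -0 0; 1 0 0 -0 -0; 1 0 0 -0 -0; 1 0 0 -0 -0 10
1 0.044 -0.024 -0 -0.01; 1 0.045 -0.023 -0 -0.01; 1 0.045 -0.022 -0 -0.01; 1 0.047 -0.019 -0 -0.009; 1 0.046 -0.019 -0 -0.01; 1 0.048 -0.017 -0 -0.01; 1 0.047 -0.016 -0 -0.01; 1 0.049 -0.014 -0 -0.01; 1 0.048 -0.013 -0 -0.01; 1 0.049 -0.011 -0 -0.01 10
1 0.05 -0.01 -0 -0.009; 1 0.049 -0.008 -0 -0.01; 1 0.05 -0.006 -0 -0.01; 1 0.05 -0.006 -0 -0.01; 1 0.051 -0.003 -0 -0.01; 1 0.05 -0.002 -0 -0.01; 1 0.05 -0 -0 -0.01; 1 0 -0 -0 0; 1 0 -0 -0 0; 1 0 -0 -0 0 10
```

Emit:
arm_command --series "1 0 0 -0.046 0; 1 0 0 -0.045 0; 1 0 0 -0.046 0; 1 0 0 -0.045 0; 1 0 0 -0.046 0; 1 0 0 -0.045 0; 1 0.044 -0.024 0 -0.01; 1 0.045 -0.023 0 -0.01; 1 0.045 -0.022 0 -0.01; 1 0.047 -0.019 0 -0.009"

```text
clock: 12.7
position: [0.5893, -0.2601, 0.229]
ee_rot: [0.857, 0.515, -0.0, -0.0]
ft_force: [-0.3, -0.0, -2.5]
grip_width: 0.34
grasp_force: 31.7
```

Emit:
arm_command --series "1 0.046 -0.019 0 -0.01; 1 0.048 -0.017 0 -0.01; 1 0.047 -0.016 0 -0.01; 1 0.049 -0.014 0 -0.01; 1 0.048 -0.013 0 -0.01; 1 0.049 -0.011 0 -0.01; 1 0.05 -0.01 0 -0.009; 1 0.049 -0.008 0 -0.01; 1 0.05 -0.006 0 -0.01; 1 0 0 0 0"

```text
clock: 13.95
position: [0.6095, -0.08, 0.2293]
ee_rot: [0.777, 0.63, 0.0, -0.0]
ft_force: [-0.2, -0.1, -2.5]
grip_width: 0.343
grasp_force: 31.7
```

Run:
```python
from h import *
s,o=state();print(s,o["grip_width"]*85,o["ft_force"],o["grasp_force"])
plan([(.618,-.0025,.23,-5,6,1),(.618,-.0025,.23,-5,1,1),(.618,-.0025,.19,-5,3,1)])
```

```text
[  0.60952532  -0.0799907    0.22927322 -11.8891952 ] 29.156102109934547 [-0.20134562 -0.05551661 -2.51598159] 31.676931381225586
1 0.032 -0.003 -0 -0.006; 1 0.033 -0.003 -0.001 -0.007; 1 0.032 -0.002 0 -0.006; 1 0.033 -0.001 -0 -0.007; 1 0.032 -0 -0.001 -0.006; 1 0.033 -0 0 -0.006; 1 -0 -0 0 -0; 1 -0 -0 0.033 -0; 1 -0 -0 0.034 -0; 1 -0 -0 0.033 -0 10
```

Emit:
arm_command --series "1 0.032 -0.003 0 -0.006; 1 0.033 -0.003 -0.001 -0.007; 1 0.032 -0.002 0 -0.006; 1 0.033 -0.001 0 -0.007; 1 0.032 0 -0.001 -0.006; 1 0.033 0 0 -0.006; 1 0 0 0 0; 1 0 0 0.033 0; 1 0 0 0.034 0; 1 0 0 0.033 0"

```text
clock: 15.2
position: [0.6177, -0.0054, 0.1888]
ee_rot: [0.739, 0.674, -0.0, -0.0]
ft_force: [0.2, -0.0, -2.3]
grip_width: 0.338
grasp_force: 31.7
```

Run:
```python
from h import *
s,o=state();print(s,o["ft_force"])
for n,(x0,x1,y0,y1) in {"scene":(270,390,190,290),"top":(260,360,190,290)}.items():
    im=viewer.camera(n)["pixels"][y0:y1,x0:x1,::-1];globals()[n]=cv2.resize(im,None,fx=4,fy=4,interpolation=cv2.INTER_CUBIC)
cv2.imwrite("pics/d.png",scene)
print([ (proj("scene",np.array([*q,.046]))-[270,190])*4 for q in((.618,-.0025),(.654,-.0025),(.582,-.0025),(.618,.0335),(.618,-.0385))])
b=s[2]-.1207
print("bottle base",(proj("scene",np.array([s[0],s[1],b]))-[270,190])*4)
plan([(.618,-.0025,.128,-5,8,1),(.618,-.0025,.128,-5,2,1)])
```

```text
[ 0.61766171 -0.00536831  0.18881792 -5.32182947] [ 0.23388974 -0.02565215 -2.30826564]
[array([226. , 272.8]), array([273.6, 288. ]), array([179.2, 258.4]), array([251.6, 247.2]), array([199.2, 300. ])]
bottle base [223.2 247.2]
1 0.001 0 0.019 -0; 1 0.001 0 0.019 -0; 1 0.001 0.001 0.018 -0.001; 1 0 -0 0.019 0; 1 0.001 0 0.019 -0; 1 0.001 0 0.019 -0; 1 0.001 0.001 0.018 -0; 1 0.001 -0 0.019 -0.001; 1 -0 -0 0 0; 1 -0 -0 0 0 10
```

View pics/d.png

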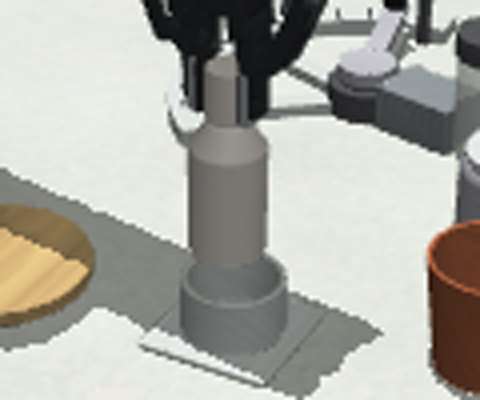

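The bottle hangs upright over the collar. Its body spans crop columns 188–268 and the collar 180–287, so it needs to shift about 3 mm. I'll aim at (0.620, -0.002) and lower.

Emit:
arm_command --series "1 0.004 0.003 0.004 0; 1 0.004 0.003 0.012 0; 1 0.001 0 0.019 0; 1 0 0 0.019 0; 1 0 0 0.019 0; 1 0 0 0.019 0; 1 0 0 0.019 0; 1 0 0 0.019 0; 1 0 0 0.019 0; 1 0 0 0 0"

```text
clock: 16.55
position: [0.6204, -0.0015, 0.13]
ee_rot: [0.739, 0.674, -0.0, -0.0]
ft_force: [0.8, 0.5, -1.8]
grip_width: 0.338
grasp_force: 31.7
```

Emit:
arm_command --series "1 0 0 0.005 0; 1 0 0 0.004 0; 1 0 0 0 0; 1 0 0 0 0; 0.9 0 0 0 0; 0.75 0 0 0 0; 0.6 0 0 0 0; 0.4 0 0 0 0; 0.3 0 0 0 0; 0.3 0 0 0 0"

```text
clock: 17.8
position: [0.6208, -0.0016, 0.1271]
ee_rot: [0.739, 0.674, 0.0, 0.0]
ft_force: [0.2, -0.1, -0.1]
grip_width: 0.698
grasp_force: 0.0
```

Run:
```python
from h import *
s,o=state();print(s,o["ft_force"],o["grip_width"]*85,o["joint_pos"])
p=plan([(s[0],s[1],.24,s[3],5,.3),(.4343,-.2656,.22,-102+180,15,.1)])
```

```text
[ 6.20839141e-01 -1.55460825e-03  1.27148994e-01 -5.27874851e+00] [ 0.16918594 -0.07204985 -0.12776295] 59.29820618046115 [-0.56948967  0.47746128  0.64894484  1.6467067  -0.31324341  1.1234867
  0.07039286]
0.3 0 0 -0.056 0; 0.3 0 0 -0.057 0; 0.3 0 0 -0.056 0; 0.3 0 0 -0.057 0; 0.3 0 0 -0.056 0; 0.1 -0.047 -0.027 0.003 -0.031; 0.1 -0.044 -0.031 0.004 -0.031; 0.1 -0.04 -0.036 0.003 -0.031; 0.1 -0.037 -0.039 0.003 -0.03; 0.1 -0.033 -0.042 0.004 -0.031 10
0.1 -0.029 -0.046 0.003 -0.031; 0.1 -0.024 -0.048 0.003 -0.031; 0.1 -0.02 -0.05 0.004 -0.031; 0.1 -0.014 -0.052 0.003 -0.031; 0.1 -0.009 -0.053 0.003 -0.03; 0.1 -0.005 -0.054 0.004 -0.031; 0.1 0.001 -0.054 0.003 -0.031; 0.1 0.006 -0.053 0.003 -0.031; 0.1 0.012 -0.053 0.004 -0.031; 0.1 0.016 -0.051 0.003 -0.031 10
```

Run:
```python
from h import *
s,o=state()
p=plan([(s[0],s[1],.24,s[3],4,.3),(.4343,-.2656,.2,-102,15,.3),(.4343,-.2656,.2,-102,1,.3)])
```

```text
0.3 0 0 -0.071 0; 0.3 0 0 -0.07 0; 0.3 0 0 -0.071 0; 0.3 0 0 -0.07 0; 0.3 -0.047 -0.027 0.007 0.036; 0.3 -0.049 -0.021 0.006 0.036; 0.3 -0.052 -0.016 0.007 0.035; 0.3 -0.053 -0.01 0.007 0.036; 0.3 -0.053 -0.004 0.006 0.036; 0.3 -0.054 0.002 0.007 0.036 10
0.3 -0.054 0.008 0.007 0.036; 0.3 -0.051 0.014 0.006 0.036; 0.3 -0.051 0.02 0.007 0.035; 0.3 -0.047 0.025 0.007 0.036; 0.3 -0.044 0.031 0.006 0.036; 0.3 -0.041 0.035 0.007 0.036; 0.3 -0.037 0.04 0.007 0.036; 0.3 -0.031 0.044 0.006 0.036; 0.3 -0.027 0.046 0.007 0.035; 0.3 0 0 -0 0 10
```

Emit:
arm_command --series "0.3 0 0 -0.071 0; 0.3 0 0 -0.07 0; 0.3 0 0 -0.071 0; 0.3 0 0 -0.07 0; 0.3 -0.047 -0.027 0.007 0.036; 0.3 -0.049 -0.021 0.006 0.036; 0.3 -0.052 -0.016 0.007 0.035; 0.3 -0.053 -0.01 0.007 0.036; 0.3 -0.053 -0.004 0.006 0.036; 0.3 -0.054 0.002 0.007 0.036"

```text
clock: 19.05
position: [0.5458, -0.1077, 0.2239]
ee_rot: [0.921, 0.389, 0.0, -0.0]
ft_force: [0.6, -0.5, 0.5]
grip_width: 0.699
grasp_force: 0.0
```

Emit:
arm_command --series "0.3 -0.054 0.008 0.007 0.036; 0.3 -0.051 0.014 0.006 0.036; 0.3 -0.051 0.02 0.007 0.035; 0.3 -0.047 0.025 0.007 0.036; 0.3 -0.044 0.031 0.006 0.036; 0.3 -0.041 0.035 0.007 0.036; 0.3 -0.037 0.04 0.007 0.036; 0.3 -0.031 0.044 0.006 0.036; 0.3 -0.027 0.046 0.007 0.035; 0.3 0 0 0 0"

```text
clock: 20.3
position: [0.4332, -0.2666, 0.1999]
ee_rot: [0.994, -0.105, -0.0, -0.0]
ft_force: [0.3, -0.1, 0.1]
grip_width: 0.697
grasp_force: 0.0
```

Run:
```python
from h import *
s,o=state();print(s,o["joint_pos"])
for n in("scene","top"):globals()[n]=viewer.camera(n)["pixels"][:,:,::-1]
cv2.imwrite("pics/e.png",np.hstack([cv2.resize(scene[180:330,150:390],(480,300)),cv2.resize(top[190:290,260:360],(300,300))]))
plan([(.4343,-.2656,.0935,-102,6,.3),(.4343,-.2656,.0935,-102,4,1)])
```

```text
[   0.43321507   -0.26662507    0.19986337 -102.10386783] [-0.56867882  0.18213108  1.14895476  1.87558088 -0.17864585  1.19633652
 -1.14206987]
0.3 -0 0 0.044 0; 0.3 -0 0.001 0.045 0; 0.3 -0 -0 0.044 0.001; 0.3 -0 0 0.044 -0; 0.3 -0 0 0.045 -0; 0.3 -0 0.001 0.044 0; 1 -0 -0 0 0; 1 -0 -0 0 0; 1 -0 -0 0 0; 1 -0 -0 0 0 10
```

View pics/e.png

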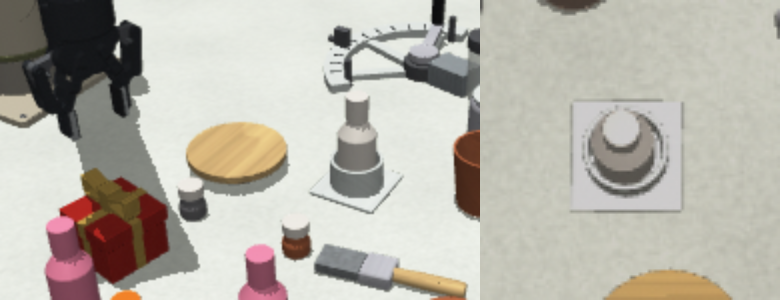

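The bottle stands upright in the collar and the lever is still shut. The gripper is over the box with the fingers on either side of the bow, so I'll grasp it.

Emit:
arm_command --series "0.3 0 0 0.044 0; 0.3 0 0.001 0.045 0; 0.3 0 0 0.044 0.001; 0.3 0 0 0.044 0; 0.3 0 0 0.045 0; 0.3 0 0.001 0.044 0; 0.3 0 0 0 0; 1 0 0 0 0; 1 0 0 0 0; 1 0 0 0 0" --newtons 50

```text
clock: 21.65
position: [0.4345, -0.2663, 0.0941]
ee_rot: [0.994, -0.105, 0.001, -0.0]
ft_force: [-0.7, 1.1, 4.8]
grip_width: 0.243
grasp_force: 51.1
```

Emit:
arm_command --series "1 0 0 0 0; 1 0 0 -0.01 0; 1 0 0 -0.02 0; 1 0 0 -0.03 0; 1 0 0 -0.04 0; 1 0 0 -0.05 0; 1 0 0 -0.05 0; 1 0 0 -0.05 0; 1 0 0 0 0; 1 0 0 0 0"

```text
clock: 22.9
position: [0.4339, -0.2659, 0.1932]
ee_rot: [0.994, -0.105, -0.0, -0.0]
ft_force: [-1.0, 0.4, -2.7]
grip_width: 0.247
grasp_force: 50.1
```

Run:
```python
from h import *
s,o=state();print(s,o["joint_pos"],o["ft_force"],o["grip_width"]*85)
p=plan([(.452,-.0395,.195,-92,9,1),(.452,-.0395,.195,-92,1,1),])
```

```text
[   0.43394561   -0.26592469    0.19321631 -102.10271097] [-0.56569874  0.19768061  1.15059953  1.88299965 -0.19539309  1.18418787
 -1.12994797] [-0.98465834  0.44209313 -2.74447704] 20.97528894131588
1 -0.008 -0.063 -0 -0.006; 1 -0.007 -0.062 -0.001 -0.006; 1 -0.006 -0.063 -0 -0.007; 1 -0.005 -0.063 -0.001 -0.006; 1 -0.003 -0.063 -0 -0.006; 1 -0.002 -0.063 -0.001 -0.006; 1 -0.001 -0.063 -0 -0.007; 1 0 -0.063 -0.001 -0.006; 1 0.002 -0.063 -0 -0.006; 1 -0 -0 -0 -0 10
```

Emit:
arm_command --series "1 -0.008 -0.063 0 -0.006; 1 -0.007 -0.062 -0.001 -0.006; 1 -0.006 -0.063 0 -0.007; 1 -0.005 -0.063 -0.001 -0.006; 1 -0.003 -0.063 0 -0.006; 1 -0.002 -0.063 -0.001 -0.006; 1 -0.001 -0.063 0 -0.007; 1 0 -0.063 -0.001 -0.006; 1 0.002 -0.063 0 -0.006; 1 0 0 0 0"

```text
clock: 24.15
position: [0.4522, -0.0379, 0.1946]
ee_rot: [1.0, -0.016, -0.0, 0.0]
ft_force: [-0.2, -0.3, -2.6]
grip_width: 0.245
grasp_force: 50.3
```

Run:
```python
from h import *
s,o=state();print(s,o["joint_pos"],o["ft_force"],o["grip_width"]*85)
p=plan([(.452,-.0395,.128,s[3],8,1),(.452,-.0395,.128,s[3],2,1),])
```

```text
[ 4.52177263e-01 -3.79229183e-02  1.94612218e-01 -9.18439987e+01] [-0.9629982  -0.07450178  0.93183476  2.00407279  0.06485209  1.1836155
 -1.66004281] [-0.15095788 -0.31866598 -2.60209835] 20.803263429507115
1 -0 0 0.021 0; 1 -0 0.001 0.021 0; 1 -0 0 0.02 0; 1 -0 0.001 0.021 0; 1 -0 0 0.021 0; 1 -0 0.001 0.021 0; 1 -0 0 0.021 0; 1 -0 0.001 0.021 0; 1 -0 -0 -0 0; 1 -0 -0 -0 0 10
```

Emit:
arm_command --series "1 0 0 0.021 0; 1 0 0.001 0.021 0; 1 0 0 0.02 0; 1 0 0.001 0.021 0; 1 0 0 0.021 0; 1 0 0.001 0.021 0; 1 0 0 0.021 0; 1 0 0.001 0.015 0; 1 0 0 0 0; 1 0 0 0 0"

```text
clock: 25.4
position: [0.4524, -0.0416, 0.1309]
ee_rot: [1.0, -0.018, 0.0, -0.0]
ft_force: [-0.2, 0.6, -2.5]
grip_width: 0.248
grasp_force: 50.3
```

Emit:
arm_command --series "1 0 0 0.006 0; 1 0 0 0.006 0; 1 0 0 0.004 0; 1 0 0 0.003 0; 1 0 0 0 0; 1 0 0 0 0; 1 0 0 0 0; 1 0 0 0 0; 1 0 0 0 0; 1 0 0 0 0"

```text
clock: 26.65
position: [0.4524, -0.0413, 0.1241]
ee_rot: [1.0, -0.018, -0.0, -0.001]
ft_force: [-8.2, 2.1, 19.5]
grip_width: 0.248
grasp_force: 53.2
```

Emit:
arm_command --series "0.9 0 0 0 0; 0.8 0 0 0 0; 0.6 0 0 0 0; 0.3 0 0 0 0; 0.3 0 0 0 0; 0.3 0 0 0 0; 0.3 0 0 -0.03 0; 0.3 0 0 -0.08 0; 0.3 0 0 -0.12 0; 0.3 0 0 -0.1 0"

```text
clock: 27.9
position: [0.4524, -0.0421, 0.2576]
ee_rot: [1.0, -0.018, 0.001, -0.0]
ft_force: [0.3, 0.5, -0.7]
grip_width: 0.698
grasp_force: 0.0
```

Run:
```python
from h import *
s,o=state();print(s,o["joint_pos"],o["ft_force"],o["grip_width"]*85)
p=plan([(.5405,.4335,.25,12,18,0),(.5405,.4335,.25,12,2,0)])
```

```text
[ 4.52354190e-01 -4.20740714e-02  2.57609807e-01 -9.20956882e+01] [-0.98953625 -0.16851085  0.91084134  1.91504328  0.13624034  1.33089898
 -1.72532244] [ 0.2826873   0.53065289 -0.66364861] 59.36004796599227
0 0.01 -0.066 0.001 -0.032; 0 0.016 -0.066 0.001 -0.032; 0 0.023 -0.063 0.001 -0.032; 0 0.029 -0.06 0.001 -0.033; 0 0.035 -0.057 0.001 -0.032; 0 0.041 -0.054 0.001 -0.032; 0 0.046 -0.049 0.001 -0.032; 0 0.051 -0.044 0.001 -0.032; 0 0.055 -0.039 0.002 -0.032; 0 0.058 -0.033 0.001 -0.032 10
0 0.061 -0.027 0.001 -0.032; 0 0.064 -0.021 0.001 -0.033; 0 0.066 -0.014 0.001 -0.032; 0 0.067 -0.007 0.001 -0.032; 0 0.067 -0.001 0.001 -0.032; 0 0.067 0.006 0.001 -0.032; 0 0.066 0.013 0.001 -0.032; 0 0.064 0.019 0.001 -0.032; 0 0 0 0 -0; 0 0 0 0 -0 10
```

Emit:
arm_command --series "0 0.01 -0.066 0.001 -0.032; 0 0.016 -0.066 0.001 -0.032; 0 0.023 -0.063 0.001 -0.032; 0 0.029 -0.06 0.001 -0.033; 0 0.035 -0.057 0.001 -0.032; 0 0.041 -0.054 0.001 -0.032; 0 0.046 -0.049 0.001 -0.032; 0 0.051 -0.044 0.001 -0.032; 0 0.055 -0.039 0.002 -0.032; 0 0.058 -0.033 0.001 -0.032"

```text
clock: 29.15
position: [0.5011, 0.2235, 0.2516]
ee_rot: [0.883, 0.469, 0.0, 0.0]
ft_force: [1.2, -0.9, -0.1]
grip_width: 0.999
grasp_force: 0.0
```

Emit:
arm_command --series "0 0.061 -0.027 0.001 -0.032; 0 0.064 -0.021 0.001 -0.033; 0 0.066 -0.014 0.001 -0.032; 0 0.067 -0.007 0.001 -0.032; 0 0.067 -0.001 0.001 -0.032; 0 0.067 0.006 0.001 -0.032; 0 0.066 0.013 0.001 -0.032; 0 0.064 0.019 0.001 -0.032; 0 0 0 0 0; 0 0 0 0 0"

```text
clock: 30.4
position: [0.5402, 0.4331, 0.2482]
ee_rot: [0.63, 0.776, 0.0, 0.0]
ft_force: [-0.4, 0.4, -0.0]
grip_width: 0.998
grasp_force: 0.0
```

Run:
```python
from h import *
s,o=state();print(s,o["joint_pos"],o["ft_force"])
for n in("scene","top"):globals()[n]=np.ascontiguousarray(viewer.camera(n)["pixels"][:,:,::-1])
cv2.imwrite("pics/f.png",np.hstack([cv2.resize(scene[170:310,200:360],(480,420)),cv2.resize(top[270:345,285:360],(320,420))]))
hsv=cv2.cvtColor(top,cv2.COLOR_BGR2HSV);m=((hsv[...,0]<8)|(hsv[...,0]>172))&(hsv[...,1]>120)
z=np.zeros(m.shape,np.uint8);z[270:345,285:360]=m[270:345,285:360]*255
q=cv2.minAreaRect(cv2.findNonZero(z));print("box",q,plane("top",*q[0],.1))
# tab vs hinge from t1.npy crop c (scale 5, offset 100,225)
A=lambda u,v:(100+u/5,225+v/5)
h=np.array([.5595,.328])
ang=lambda p:np.degrees(np.arctan2(p[1]-h[1],p[0]-h[0]))%360
for zz in(.05,.057,.06):
    P=[plane("top",*A(*x),zz) for x in((342,459),(386,457))];mid=(P[0]+P[1])/2;print(zz,P,mid,ang(mid),np.hypot(*(mid[:2]-h)))
P=plane("top",*A(365,530),.035);print("screw",P,ang(P),"hub .045",plane("top",*A(377,174),.045),"shut grip",plane("top",*A(118,198),.12))
plan([(.5405,.4335,.102,12,5,0),(.5405,.4335,.102,12,5,1)])
```

```text
[ 0.54020703  0.43308498  0.24815367 11.87198191] [-1.11215219  0.5255245   0.56152927  1.28530829 -0.27338348  1.40589777
 -0.36065826] [-0.35524765  0.39713333 -0.03642639]
box ((323.2648620605469, 306.3797302246094), (38.56559753417969, 38.837825775146484), 3.468229293823242) [ 0.4513 -0.0414  0.1   ]
0.05 [array([0.4222, 0.3344, 0.05  ]), array([0.4235, 0.3131, 0.05  ])] [0.42285 0.32375 0.05   ] 181.78140207934882 0.13671607440239059
0.057 [array([0.4219, 0.3327, 0.057 ]), array([0.4233, 0.3115, 0.057 ])] [0.4226 0.3221 0.057 ] 182.46775778724376 0.1370270776160683
0.06 [array([0.4218, 0.3319, 0.06  ]), array([0.4232, 0.3108, 0.06  ])] [0.4225  0.32135 0.06   ] 182.7789643231826 0.13716130102911683
screw [0.3884 0.3249 0.035 ] 181.03797478219025 hub .045 [0.5628 0.3266 0.045 ] shut grip [0.5395 0.4292 0.12  ]
0 0 0 0.073 -0; 0 0.001 0 0.073 -0; 0 -0 0.001 0.073 -0; 0 0 -0 0.073 -0.001; 0 0 -0 0.074 0; 1 0 -0 -0 0; 1 0 -0 -0 0; 1 0 -0 -0 0; 1 0 -0 -0 0; 1 0 -0 -0 0 10
```

View pics/f.png

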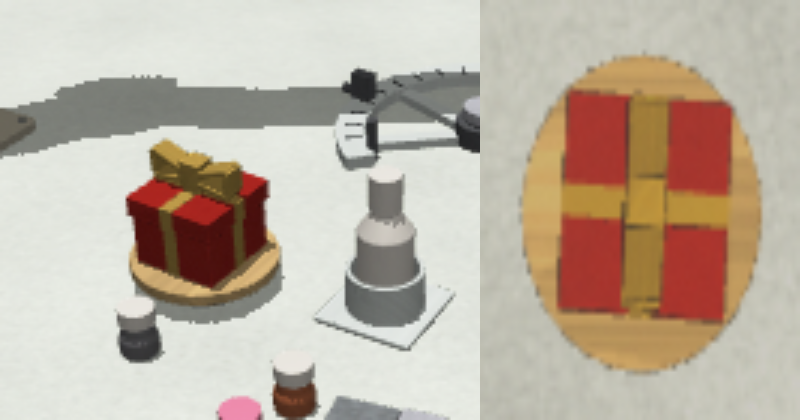

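The box is centred on the turntable (off by about 2 mm) with its bow up, the bottle stands in the collar, and the lever is still shut. Now I'll grip the lever and open it to about 181°.

Emit:
arm_command --series "0 0 0 0.073 0; 0 0.001 0 0.073 0; 0 0 0.001 0.073 0; 0 0 0 0.073 -0.001; 0 0 0 0.074 0; 1 0 0 0 0; 1 0 0 0 0; 1 0 0 0 0; 1 0 0 0 0; 1 0 0 0 0" --newtons 25

```text
clock: 31.75
position: [0.5394, 0.4346, 0.1028]
ee_rot: [0.628, 0.778, -0.0, -0.001]
ft_force: [-8.1, -4.4, 9.6]
grip_width: 0.254
grasp_force: 25.8
```

Run:
```python
from h import *
h=np.array([.5605,.3275]);s,o=state();d=s[:2]-h;r=np.hypot(*d);a0=np.degrees(np.arctan2(*d[::-1]))%360;print(s,r,a0,o["grip_width"]*85,o["ft_force"])
T=181;f=lambda k:(a0+(T-a0)*k/17);R=lambda k:r+(.108-r)*min(k/4,1)
plan([(*(h+R(k)*np.array([np.cos(np.radians(f(k))),np.sin(np.radians(f(k)))])),s[2],s[3]+(f(k)-a0),1,1) for k in range(1,18)])
```

```text
[ 0.53943389  0.43462254  0.10280099 12.19966237] 0.1091742642462695 101.12549206871762 21.549464826798985 [-8.13472822 -4.43440907  9.61372211]
1 -0.001 -0.022 0 -0.026; 1 -0.001 -0.023 0 -0.026; 1 -0.002 -0.022 0 -0.026; 1 -0.001 -0.022 0 -0.026; 1 -0 -0.022 0 -0.027; 1 -0.001 -0.022 0 -0.026; 1 -0 -0.022 0 -0.026; 1 -0.001 -0.023 0 -0.026; 1 -0 -0.022 0 -0.026; 1 -0.001 -0.022 0 -0.026 10
1 -0 -0.022 0 -0.026; 1 -0.001 -0.022 0 -0.026; 1 -0 -0.022 0 -0.026; 1 -0.001 -0.022 0 -0.026; 1 -0 -0.022 0 -0.027; 1 -0.001 -0.023 0 -0.026; 1 -0 -0.022 0 -0.026 7
```

Emit:
arm_command --series "1 -0.001 -0.022 0 -0.026; 1 -0.001 -0.023 0 -0.026; 1 -0.002 -0.022 0 -0.026; 1 -0.001 -0.022 0 -0.026; 1 0 -0.022 0 -0.027; 1 -0.001 -0.022 0 -0.026; 1 0 -0.022 0 -0.026; 1 -0.001 -0.023 0 -0.026; 1 0 -0.022 0 -0.026; 1 -0.001 -0.022 0 -0.026"

```text
clock: 33.0
position: [0.4702, 0.3849, 0.1028]
ee_rot: [0.265, 0.964, 0.001, 0.001]
ft_force: [0.9, 0.7, 4.5]
grip_width: 0.25
grasp_force: 25.5
```

Emit:
arm_command --series "1 0 -0.022 0 -0.026; 1 -0.001 -0.022 0 -0.026; 1 0 -0.022 0 -0.026; 1 -0.001 -0.022 0 -0.026; 1 0 -0.022 0 -0.027; 1 -0.001 -0.023 0 -0.026; 1 0 -0.022 0 -0.026; 1 0 0 0 0; 1 0 0 0 0; 1 0 0 0 0"

```text
clock: 34.25
position: [0.4548, 0.3256, 0.1027]
ee_rot: [-0.017, 1.0, 0.001, 0.001]
ft_force: [3.2, -2.7, 8.4]
grip_width: 0.25
grasp_force: 25.8
```

Run:
```python
from h import *
s,o=state();print(s,o["joint_pos"],o["ft_force"])
plan([(.4525,.3256,.102,s[3],2,1)])
```

```text
[ 0.4547709   0.32556054  0.1027081  91.91979769] [-0.94787206  0.32122631  0.28667212  1.8215456  -0.1046226   1.01050941
  0.9846458 ] [ 3.19125099 -2.7010386   8.36902888]
1 0.003 0 0.001 0; 1 0.003 0 0.001 0 2
```

Emit:
arm_command --series "0 0 0 0 0; 0 0 0 0 0; 0 0 0 0 0; 0 0 0 -0.06 0; 0 0 0 -0.1 0; 0 0 0 -0.12 0; 0 0 0 -0.1 0; 0 -0.06 0.1 0 0; 0 -0.06 0.12 0 0; 0 -0.06 0.12 0 0"

```text
clock: 35.5
position: [0.5205, 0.4656, 0.2532]
ee_rot: [-0.018, 1.0, 0.0, -0.0]
ft_force: [-0.0, -0.7, 0.4]
grip_width: 1.0
grasp_force: 0.0
```

Emit:
arm_command --series "0 0.06 0.12 0 0; 0 0.06 0.12 0 0; 0 0.06 0.1 0 0; 0 0 0 0 0; 0 0 0 0 0; 0 0 0 0 0; 0 0 0 0 0; 0 0 0 0 0; 0 0 0 0 0; 0 0 0 0 0"

```text
clock: 36.75
position: [0.4432, 0.5972, 0.2532]
ee_rot: [-0.018, 1.0, 0.0, -0.0]
ft_force: [0.5, -0.0, -0.6]
grip_width: 0.999
grasp_force: 0.0
```

Run:
```python
from h import *
s,o=state();print(s,o["ft_force"])
t=np.ascontiguousarray(viewer.camera("top")["pixels"][:,:,::-1])
cv2.imwrite("pics/g.png",cv2.resize(t[235:345,110:240],None,fx=5,fy=5,interpolation=cv2.INTER_CUBIC))
```

```text
[ 0.44321496  0.59721162  0.25316071 92.09782386] [ 0.52096205 -0.01565894 -0.63488527]
```

View pics/g.png

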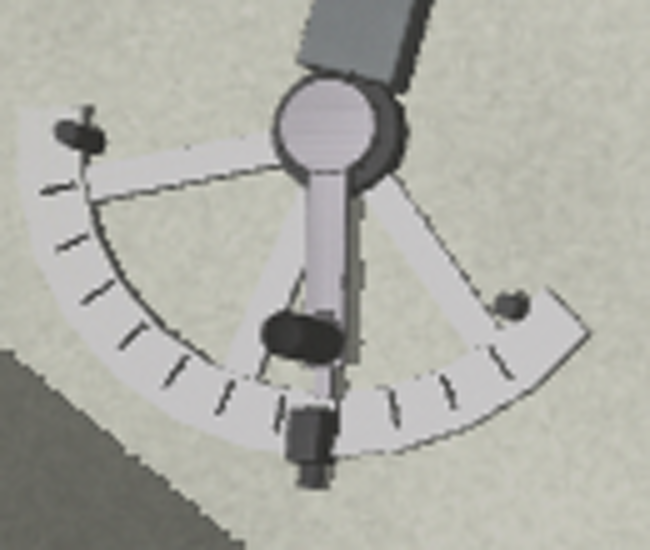

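Run:
```python
from h import *
A=lambda u,v:(110+u/5,235+v/5);px=lambda p:(proj("top",np.array(p))-[110,235])*5
print("nose",plane("top",*A(328,393),.037),"arm mid at",plane("top",*A(326,185),.04),plane("top",*A(322,300),.04))
# tab block corners from image: top-left inner (z=.057 or so), right-bottom outline at rim
for z in(.05,.057):print("top L/R inner",z,plane("top",*A(290,408),z),plane("top",*A(328,408),z),"outer",plane("top",*A(287,457),z),plane("top",*A(322,460),z))
print("right low",plane("top",*A(337,402),.014),"screw",plane("top",*A(299,487),.035),plane("top",*A(328,487),.035))
for y in(.322,.325,.328):print(y,px((.4226,y,.037)),px((.4226,y+.008,.057)),px((.4226,y-.008,.057)),px((.4226,y-.008,.014)))
```

```text
nose [0.4307 0.3205 0.037 ] arm mid at [0.5329 0.3266 0.04  ] [0.476  0.3253 0.04  ]
top L/R inner 0.05 [0.4226 0.3354 0.05  ] [0.423 0.317 0.05 ] outer [0.399  0.3355 0.05  ] [0.3979 0.3185 0.05  ]
top L/R inner 0.057 [0.4224 0.3337 0.057 ] [0.4227 0.3153 0.057 ] outer [0.3989 0.3337 0.057 ] [0.3977 0.3168 0.057 ]
right low [0.4273 0.3212 0.014 ] screw [0.3849 0.3325 0.035 ] [0.3851 0.3183 0.035 ]
0.322 [324.  409.5] [297.5 407.5] [330.5 408.5] [351.  411.5]
0.325 [318.  409.5] [291.5 407.5] [324.5 408. ] [345.  411.5]
0.328 [311.5 409.5] [285.  407.5] [318.5 408. ] [339.  411.5]
```

The lever lines up with the tab: centreline y is about 0.324 at the nose against 0.3255 for the tab. The gripper is clear of everything, so I'm handing in.

```bash
python3 -c "
from workcell import manip
print(manip.hand_in())"
```

```text
the job is handed in; nothing more can be done
None
```

The job is handed in, with no verdict returned: the lever was shut first, the bottle stands in its collar, the box is centred on the turntable bow up, and the lever nose points at the tab by my camera measurements (1.5 to 7.5 mm sideways of its centre).

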